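# Hang the blue sample plate on the display stand

### The job

Hang the blue colour sample plate on the screw of the display stand: bring the round part of its keyhole over the screw head, then lower the plate until the screw is at the top of the narrow slot, and let it go so that it hangs there upright. Leave the yellow plate standing in the rack.

Things in the scene. Friction and masses are not known exactly. Their poses are not given: they have to be found in the camera images.
- blue_tab (a point): Grip point of the blue plate (8 mm thick, 140 g) that stands upright in a wooden rack: middle of the tab at its top. Tab 32 mm wide, from 30 mm below to 23 mm above this point; grip it across the 8 mm. Plate body below: 84 mm wide, lower edge 135 mm below this point, in a groove 24 mm deep, 10.5 mm wide. x = plate's normal (away from robot, within 0.25 rad), y = width, z up.
- blue_hole (a point): Centre of the round lower part (38 mm diameter) of the keyhole that goes right through the blue plate, 90 mm straight below blue_tab; same axes. Above it the keyhole narrows like a funnel, 30 degrees to the vertical each side, to an upright slot 13 mm wide (from 27 mm above this point) that ends 45 mm above this point.
- yellow_tab (a point): The same grip point on the yellow plate, which has the same shape and stands in the same rack, its centre 120 mm to the left or right of the blue one's. It is to stay there: lift the blue plate well clear before moving it sideways over the yellow one, whose top is level with the blue one's.
- screw (a point): Middle of the bare shank (9 mm diameter, 22 mm long) of the level steel screw on the fixed wooden stand. x along the screw into the board (away from robot, within 0.25 rad), z up. Board face at x=+11 mm; head 18 mm diameter, x=-11 to -17 mm. Board 110 mm wide, its top edge only 10 mm above the axis. With the plate hung fully down, blue_hole is 40.5 mm below and blue_tab 49.5 mm above this point.

How it is judged:
At the end, for the whole second after the job is handed in: The blue plate hangs still on the screw, behind its head, with the shank at the top of the slot: the middle of its tab 40 to 58 mm above the screw's axis, within 20 mm sideways and 16 mm fore and aft of the shank's middle, the plate upright within 15 degrees (z of blue_tab in the frame of screw between 0.04 and 0.058 m and x of blue_tab in the frame of screw between -0.016 and 0.016 m and y of blue_tab in the frame of screw between -0.02 and 0.02 m and angle between blue_tab's own z axis and vertical below 0.26 rad); the robot touches nothing.
It fails at once if the yellow plate is moved more than 30 mm from where it stood (distance of yellow_tab from where it was at the start of the episode above 0.03 m).
It also fails if it takes over 38 s, if anything falls off the work surface, if the arm or the gripper's body presses on something with over 40 N, if the wrist force passes 120 N, or if a joint passes its speed limit or range.

### The arm

A 7-joint arm with a two-finger parallel gripper is mounted at the origin on a cart in front of the work surface, level with it; the furniture and walls round the work are solid. World frame = base frame: x ahead of the robot, y to its left, z up, the work surface at z = 0. Lengths are in m, angles in rad, forces in N, time in s.
With the tool pointing down it reaches from about 0.425 to 0.925 m from the base axis. Payload 6.8 kg.
Tool frame: the origin (TCP) lies where the fingers leave the gripper's body, on its centre line; the fingertips stand 80 mm ahead of it and the grasp point (between the pads) lies 61 mm ahead of it; z points along the fingers, y is the line along which they close (so a half turn about z gives the same grasp; the last joint's range is limited). The gripper opens to 88 mm and grips with 3 to 60 N. Pads are 20 mm wide; open, the fingers measure 115 mm over their backs; the gripper's body (75 mm by 178 mm) begins 61 mm behind the grasp point.
Start: joints at [1.14, 0.477, 0.022, 1.555, -0.011, 1.109, -0.083], TCP at [0.214, -0.64, 0.303] pointing down, gripper open.
Joint ranges: [-2.96, 2.96], [-0.34, 2.1], [-1.41, 1.46], [0.24, 2.44], [-1.37, 4.51], [0.17, 1.92], [-2.96, 2.96]. Speed limits (rad/s): [2.39, 2.39, 3.14, 3.14, 3.14, 3.14, 3.14].

### API

Orientations are given as [roll, pitch, yaw] about the fixed x, y, z axes, in that order (R = Rz(yaw) Ry(pitch) Rx(roll)).
In Python, from station import state, cams, arm, models gives the robot as it stands.
- The arm moves only by the tool step_arm, never from a script. Its argument "series" is text: rows parted by semicolons, each of 6 numbers parted by spaces: the shift along the tool's x, y, z as a fraction of full scale, then the turn, a rotation vector about the tool's x, y, z as a fraction of full scale. A call has 1 to 20 rows; each row shifts and turns the commanded pose from where the row before left it, along the tool's axes as they then stand; what a row does not reach is not made up. Full scale, the value 1, is 2 cm for a shift and 90 degrees for a turn. A row lasts 1/12 s, in which the tool goes at most 41.7 mm and 7.16 degrees, less where a joint would pass 70% of its speed; a pose out of reach is approached as far as the arm can. A call with a number of a shift or a turn outside -1 to 1 is refused whole. A call with a gripper value outside its range is refused whole. "grip" is the opening, from 0 (shut) to 1 (fully open), set as the call begins (left out, the last holds). The fingers move at their own pace and stop on an object; the grip force is fixed at half the most. Time passes only in rows, so rows that do not move let the fingers close. It gives the time, the measured TCP pose, the force, the opening and the grip force at its end, in the units of the state.
- state(): the state, without advancing time (a new reading comes with each control period).
- cams.capture(name): name is "side" or "top" or "wrist"; returns the picture (400x640x3 uint8, red, green, blue); there is no depth.
- cams.camera_info(name): a dict with "mtx" (3x3 intrinsics, pixels), "origin" and "rotation" of the camera in the world. Camera axes: x right, y down, z forward; pixel columns grow to the right and rows downward; lengths in m; the calibration is good to about 2 mm. A picture is of the moment at which its call begins: read the wrist's pose just before it. camera_info takes no time and is no camera call; for the wrist camera it gives the pose at the moment of the call.
- arm.sign_off(): hands the job in; it is judged then, once.
Trained networks look in the newest picture that a camera, given by its name, has taken for a name from the list of things; names that differ only in an ending like _2 or _b are one class to them, and where a whole thing is asked for, a point or a joint stands for the part that bears it (a point fixed in the world has none). Each returns a list of dicts, best first, with "p" (0 to 1); they miss things now and then, are a little off and sometimes report something else, mostly with a low value. They report only what shows in the picture. A call takes as long as a camera call.
- models.boxes_of(camera, thing): "xyz" ([x, y, z] in m, in world coordinates, good to about 4 mm: the middle of the surface that is visible of it).
The state is a dict: "clock": time; "joints": joint angles; "joint_vel": joint speeds; "joint_torque": joint torques, N m; "tool_pos": TCP position; "orientation": TCP orientation; "ft_force": force on the tool from outside, world axes, zero at the start; "torque": the same for the moment, N m; "width": opening from 0.0 (shut) to 1.0 (fully open); "finger_force": force on a finger pad.
Only numpy, scipy, OpenCV 4.12 (cv2) and the standard library are available. Lean on these libraries where they do the work, as an engineer would, in place of code of your own. Each camera call takes 0.05 s, during which the arm holds its last target. There are 200 camera calls.

## Working session

There is one attempt and no reset: what is moved stays moved. The work goes in short steps, Python scripts to look and compute and a tool call to move; the robot and the scene stay as the last step left them, time stands still between calls to the robot, and variables do not carry over. Pictures are saved under pics/ and viewed, at most 10 in all, crops included, and the job is handed in when it is done.

Besides the shell and the picture viewer there is one more tool, called after "Request:" as a command line: name --argument value ..., lists and objects as JSON in quotes. step_arm: Moves the arm, as the interface text tells. Its arguments: {"type":"object","properties":{"series":{"type":"string"},"grip":{"type":"number"}},"required":["series"]}

```bash
mkdir -p pics; ls; python3 - <<'E'
from station import state,cams,arm,models
import cv2,numpy as np
s=state();print({k:np.round(s[k],3) for k in ('clock','tool_pos','orientation','width')})
ims=[]
for c in('side','top'):
    im=cams.capture(c);ims.append(im)
    i=cams.camera_info(c);print(c,np.round(i['origin'],3),np.round(i['rotation'],3).tolist(),np.round(i['mtx'],1).tolist())
    for t in('blue_tab','blue_hole','yellow_tab','screw'):
        for d in models.boxes_of(c,t)[:2]: print(t,{k:np.round(v,3) for k,v in d.items()})
    cv2.imwrite(f'pics/{c}0.png',im[:,:,::-1])
print(state()['clock'])
E
```

```text
pics
{'clock': np.float64(0.0), 'tool_pos': array([ 0.214, -0.64 ,  0.302]), 'orientation': array([-3.14 ,  0.   ,  0.323]), 'width': np.float64(0.998)}
side [-0.045  0.879  0.577] [-1.968, 0.013, -2.604] [[514.2, 0.0, 319.9], [0.0, 514.2, 201.2], [0.0, 0.0, 1.0]]
blue_tab {'xyz': array([0.457, 0.226, 0.083]), 'p': np.float64(0.82)}
blue_hole {'xyz': array([0.459, 0.233, 0.089]), 'p': np.float64(0.98)}
yellow_tab {'xyz': array([0.464, 0.108, 0.086]), 'p': np.float64(0.89)}
screw {'xyz': array([ 0.544, -0.153,  0.073]), 'p': np.float64(0.89)}
top [0.337 0.004 1.251] [-2.997, 0.006, -1.548] [[439.9, 0.0, 307.3], [0.0, 439.9, 199.5], [0.0, 0.0, 1.0]]
blue_tab {'xyz': array([0.457, 0.213, 0.106]), 'p': np.float64(0.72)}
blue_hole {'xyz': array([0.463, 0.212, 0.107]), 'p': np.float64(0.54)}
screw {'xyz': array([ 0.55 , -0.194,  0.11 ]), 'p': np.float64(0.96)}
0.5
```

View pics/side0.png

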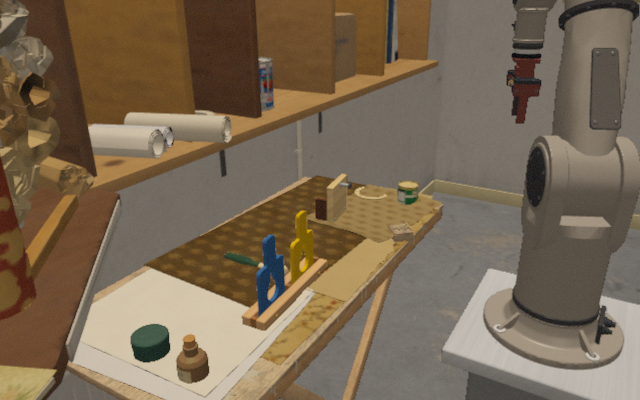

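View pics/top0.png

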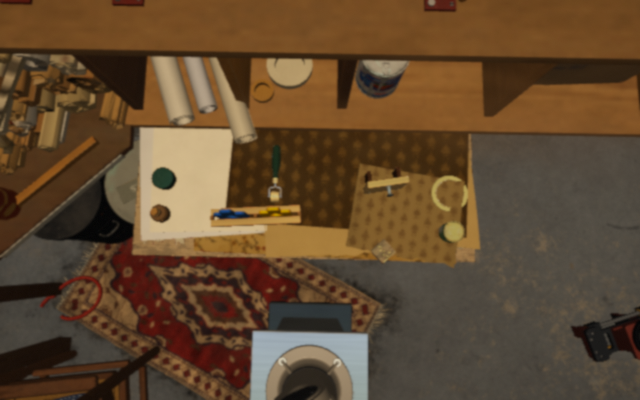

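```bash
python3 - <<'E'
import cv2,numpy as np
s=cv2.imread('pics/side0.png');t=cv2.imread('pics/top0.png')
a=cv2.resize(s[200:330,240:340],(400,520),interpolation=cv2.INTER_CUBIC)
b=cv2.resize(s[165:230,305:370],(390,390)[::1],interpolation=cv2.INTER_CUBIC)
b=np.vstack([b,np.zeros((130,390,3),np.uint8)])
cv2.imwrite('pics/c1.png',np.hstack([a,b]))
c=cv2.resize(t[195:235,200:310],(770,280),interpolation=cv2.INTER_CUBIC)
d=cv2.resize(t[160:200,340:450],(770,280),interpolation=cv2.INTER_CUBIC)
cv2.imwrite('pics/c2.png',np.vstack([c,d]))
E
```

```text
(no output)
```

View pics/c1.png

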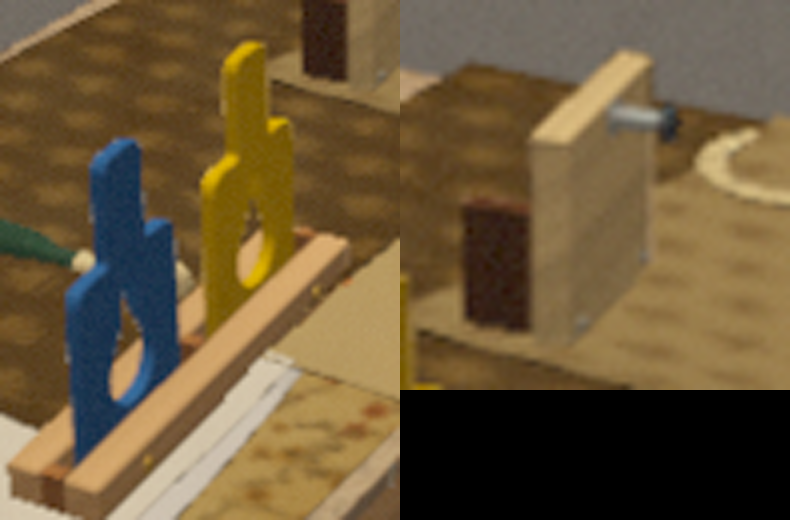

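View pics/c2.png

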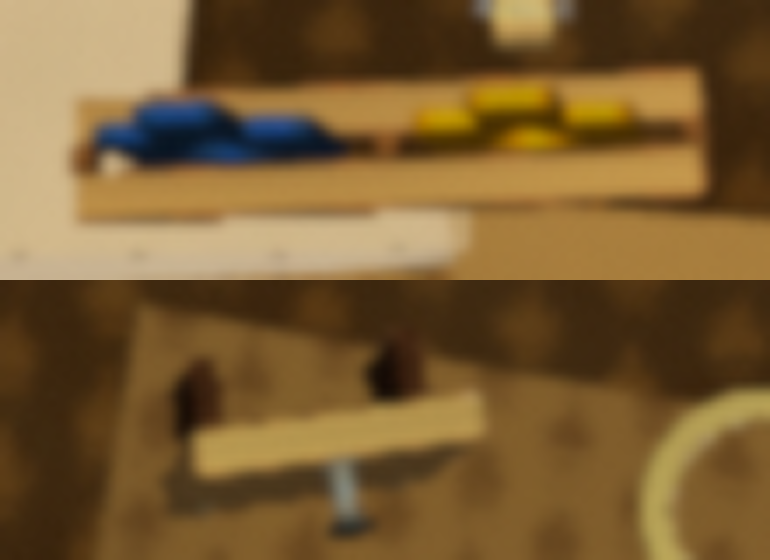

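```bash
cat > h.py <<'E'
import numpy as np
from scipy.spatial.transform import Rotation as R
from station import state,cams,arm,models
def RR(i):
    r=np.array(i['rotation']); return r if r.shape==(3,3) else R.from_euler('xyz',r).as_matrix()
def ray(i,uv):
    d=RR(i)@np.linalg.solve(np.array(i['mtx']),[*uv,1.]); return np.array(i['origin']),d/np.linalg.norm(d)
def tri(obs):
    A=np.zeros((3,3));b=np.zeros(3)
    for i,uv in obs:
        o,d=ray(i,uv);P=np.eye(3)-np.outer(d,d);A+=P;b+=P@o
    x=np.linalg.solve(A,b)
    return x,[np.linalg.norm((np.eye(3)-np.outer(d,d))@(x-o)) for o,d in [ray(i,uv) for i,uv in obs]]
def proj(i,p):
    c=RR(i).T@(np.array(p)-np.array(i['origin']));q=np.array(i['mtx'])@c;return q[:2]/q[2]
E
python3 - <<'E'
from h import *
S=cams.camera_info('side');T=cams.camera_info('top')
for n,a,b in(('bluetop',(270.5,236.8),(226.1,211.1)),('yeltop',(303,212),(273.3,209)),('shank',(344.5,184.8),(389.3,190)),('head',(350,185.3),(390,195)),('base',(340.3,184.7),(388.6,185.7)),('boardL',(335.2,201-13.5),(368,180.5))):
    x,e=tri([(S,a),(T,b)]);print(n,np.round(x,4),np.round(e,4))
def plane(i,uv,z):
    o,d=ray(i,uv);return o+d*(z-o[2])/d[2]
# rack direction at z~0.03 from top, board edge
for uv,z in(((211.3,209.3),.035),((300,204.9),.035),((211.3,226.3),.035),((300.6,222.3),.035),((368,225.5-1000*0),.1)):print(np.round(plane(T,uv,z),4))
for uv in((368,183),(408.7,177.5)):print('b',np.round(plane(T,uv,.11),4))
E
```

```text
bluetop [0.4607 0.2153 0.1617] [0.0003 0.0003]
yeltop [0.4676 0.0972 0.1633] [0.0012 0.0012]
shank [ 0.5323 -0.2006  0.1093] [0.0003 0.0003]
head [ 0.5183 -0.2025  0.1099] [0.0004 0.0004]
base [ 0.5438 -0.1991  0.1079] [0.0002 0.0002]
boardL [ 0.5438 -0.1485  0.119 ] [0.0116 0.0116]
[0.4796 0.2817 0.035 ]
[0.4973 0.0348 0.035 ]
[0.4322 0.2791 0.035 ]
[0.4487 0.0319 0.035 ]
[ 0.4381 -0.1463  0.1   ]
b [ 0.5494 -0.1447  0.11  ]
b [ 0.5664 -0.2518  0.11  ]
```

```bash
python3 - <<'E'
from h import *
from scipy.optimize import brentq
S=cams.camera_info('side');T=cams.camera_info('top')
# shelf front lower edge: side line (80,185)-(437,62); find x,z such that point on top edge row ~131 also lies on side line
o,d=ray(T,(480,131))
for z in np.arange(.15,.75,.05):
    p=o+d*(z-o[2])/d[2]; u=proj(S,p); l=185+(u[0]-80)*(62-185)/(437-80)
    print(round(z,2),np.round(p,3),np.round(u,0),'line',round(l))
E
```

```text
0.15 [ 0.684 -0.428  0.15 ] [336. 140.] line 97
0.2 [ 0.669 -0.408  0.2  ] [337. 125.] line 96
0.25 [ 0.653 -0.389  0.25 ] [339. 110.] line 96
0.3 [ 0.637 -0.369  0.3  ] [340.  94.] line 95
0.35 [ 0.621 -0.349  0.35 ] [342.  78.] line 95
0.4 [ 0.605 -0.33   0.4  ] [344.  60.] line 94
0.45 [ 0.59 -0.31  0.45] [346.  40.] line 93
0.5 [ 0.574 -0.291  0.5  ] [348.  20.] line 93
0.55 [ 0.558 -0.271  0.55 ] [350.  -2.] line 92
0.6 [ 0.542 -0.251  0.6  ] [353. -26.] line 91
0.65 [ 0.526 -0.232  0.65 ] [355. -51.] line 90
0.7 [ 0.511 -0.212  0.7  ] [358. -78.] line 89
```

Request:
step_arm --series "0 0 0 0 0 -0.076;0 0 0 0 0 -0.076;0 0 0 0 0 -0.076;0 0 0 0 0 -0.076;0 0 0 0 0 -0.076;0 0 0 0 0 -0.076;0 0 0 0 0 -0.076;0 0 0 0 0 -0.076;0 0 0 0 0 -0.076;0 0 0 0 0 -0.076;0 0 0 0 0 -0.076" --grip 1

```text
clock: 1.42
tool_pos: [0.2141, -0.6402, 0.3027]
orientation: [-3.142, 0.0, 1.642]
ft_force: [-0.0, 0.6, -0.4]
width: 1.0
finger_force: 0.0
```

Request:
step_arm --series "1 0.7 0 0 0 0;1 0.7 0 0 0 0;1 0.7 0 0 0 0;1 0.7 0 0 0 0;1 0.7 0 0 0 0;1 0.7 0 0 0 0;1 0.7 0 0 0 0;1 0.7 0 0 0 0;1 0.7 0 0 0 0;1 0.7 0 0 0 0;1 0.7 0 0 0 0;1 0.7 0 0 0 0;1 0.7 0 0 0 0;1 0.7 0 0 0 0;1 0.7 0 0 0 0;1 0.7 0 0 0 0;1 0.7 0 0 0 0;1 0.7 0 0 0 0;1 0.7 0 0 0 0;1 0.7 0 0 0 0"

```text
clock: 3.08
tool_pos: [0.468, -0.2218, 0.3029]
orientation: [3.141, 0.0, 1.636]
ft_force: [0.8, -0.6, 0.0]
width: 0.999
finger_force: 0.0
```

Request:
step_arm --series "1 0.4 0 0 0 0;1 0.4 0 0 0 0;1 0 0 0 0 0;1 0 0 0 0 0;1 0 0 0 0 0;1 0 0 0 0 0;1 0 0 0 0 0;1 0 0 0 0 0;1 0 0 0 0 0;1 0 0 0 0 0;1 0 0 0 0 0;1 0 0 0 0 0;1 0 0 0 0 0;1 0 0 0 0 0;1 0 0 0 0 0;1 0 0 0 0 0;1 0 0 0 0 0;1 0 0 0 0 0"

```text
clock: 4.58
tool_pos: [0.4599, 0.1384, 0.3029]
orientation: [3.141, 0.0, 1.636]
ft_force: [0.1, 0.3, 0.2]
width: 1.003
finger_force: 0.0
```

```bash
python3 - <<'E'
from h import *
import cv2
s=state();print(np.round(s['joints'],2),np.round(s['tool_pos'],4),np.round(s['orientation'],3))
i=cams.camera_info('wrist');im=cams.capture('wrist');cv2.imwrite('pics/w1.png',im[:,:,::-1])
print(np.round(i['origin'],3),np.round(i['rotation'],3))
for p in((.4607,.2153,.162),(.4676,.0972,.163)):print(np.round(proj(i,p)))
E
```

```text
[ 0.22  0.23 -0.73  1.97  0.18  1.01 -0.53] [0.4599 0.1384 0.3029] [3.141 0.    1.636]
[0.455 0.22  0.385] [ 2.843e+00 -2.000e-03  6.500e-02]
[318. 115.]
[316. 268.]
```

View pics/w1.png

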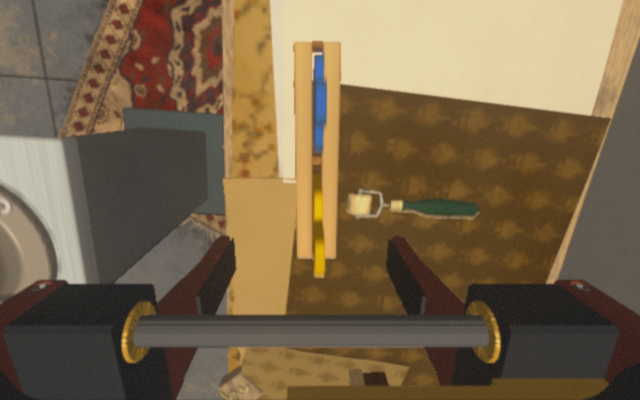

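```bash
python3 - <<'E'
from h import *
import cv2
im=cv2.imread('pics/w1.png');c=cv2.resize(im[40:170,280:360],(480,780)[::1],interpolation=cv2.INTER_CUBIC)
cv2.imwrite('pics/w1c.png',cv2.rotate(c,cv2.ROTATE_90_CLOCKWISE))
i=cams.camera_info('wrist')
for y in(-.042,-.016,.016,.042):
  for z in(.162,.109): print(y,z,np.round(proj(i,(.4607-.065*y,.2153+y,z))))
E
```

```text
-0.042 0.162 [318. 181.]
-0.042 0.109 [316. 168.]
-0.016 0.162 [318. 145.]
-0.016 0.109 [316. 138.]
0.016 0.162 [319.  98.]
0.016 0.109 [317. 100.]
0.042 0.162 [319.  57.]
0.042 0.109 [317.  67.]
```

View pics/w1c.png

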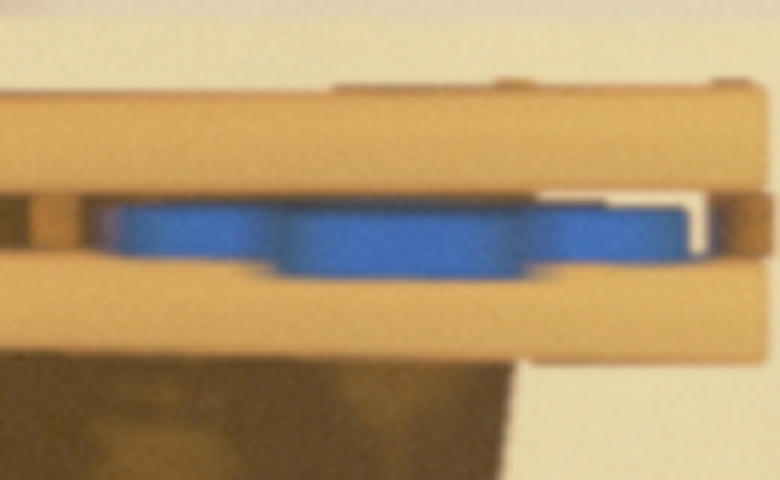

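```bash
python3 - <<'E'
from h import *
i=cams.camera_info('wrist');S=cams.camera_info('side');T=cams.camera_info('top')
print(np.round(i['mtx'],1).tolist(),np.round(i['rotation'],4),np.round(i['origin'],4))
w=(320,103.)
for obs in([(S,(270.3,236.5)),(T,(225.8,210.8))],[(S,(270.3,236.5)),(i,w)],[(T,(225.8,210.8)),(i,w)],[(S,(270.3,236.5)),(T,(225.8,210.8)),(i,w)]):
    x,e=tri(obs);print(np.round(x,4),np.round(e,4))
s=state();Rt=R.from_euler('xyz',s['orientation']).as_matrix()
for y in(-.044,.044,-.0575,.0575):
  for x in(-.01,.01):print('tip',y,x,np.round(proj(i,np.array(s['tool_pos'])+Rt@[x,y,.08])))
for p in((.4796,.2817,.035),(.4973,.0348,.035)):print('rack',np.round(proj(i,p)))
for t in('blue_tab','blue_hole','yellow_tab'):
  for d in models.boxes_of('wrist',t)[:2]:print(t,np.round(d['xyz'],3),round(d['p'],2))
E
```

```text
[[307.8, 0.0, 310.6], [0.0, 307.8, 202.1], [0.0, 0.0, 1.0]] [ 2.8457e+00 -2.7000e-03  6.9800e-02] [0.454  0.2243 0.3854]
[0.4611 0.2158 0.1625] [0.0006 0.0006]
[0.4575 0.2259 0.1675] [0.0039 0.0039]
[0.4652 0.228  0.1083] [0.003 0.003]
[0.4601 0.2211 0.1639] [0.0031 0.0053 0.0072]
tip -0.044 -0.01 [235. 270.]
tip -0.044 0.01 [232. 239.]
tip 0.044 -0.01 [384. 270.]
tip 0.044 0.01 [386. 239.]
tip -0.0575 -0.01 [212. 270.]
tip -0.0575 0.01 [209. 239.]
tip 0.0575 -0.01 [407. 270.]
tip 0.0575 0.01 [410. 239.]
rack [338.  52.]
rack [333. 266.]
blue_tab [0.464 0.222 0.124] 0.66
blue_hole [0.461 0.222 0.122] 0.73
yellow_tab [0.459 0.223 0.126] 0.32
```

```bash
python3 - <<'E'
from h import *
import cv2
s=state();print(np.round(s['tool_pos'],4),s['clock'])
i=cams.camera_info('wrist');im=cams.capture('wrist');cv2.imwrite('pics/w2.png',im[:,:,::-1])
print(np.round(i['origin'],4),np.round(cams.camera_info('wrist')['origin'],4))
hsv=cv2.cvtColor(im,cv2.COLOR_RGB2HSV)
m=((hsv[...,0]>100)&(hsv[...,0]<125)&(hsv[...,1]>130)).astype(np.uint8);m[200:]=0;m[:,:290]=0;m[:,350:]=0
for r in range(40,200,4):
    c=np.flatnonzero(m[r]); 
    if len(c):print(r,c[0],c[-1],end=' | ')
print()
for y in(-.016,0,.016):print(np.round(proj(i,(.461-.065*y,.2155+y,.162)),1))
T=cams.camera_info('top');im=cv2.imread('pics/top0.png');h=cv2.cvtColor(im,cv2.COLOR_BGR2HSV)
m=((h[...,0]>100)&(h[...,0]<125)&(h[...,1]>120)).astype(np.uint8)[200:225,205:260]
for r in m: print(''.join('.#'[v] for v in r)) if r.any() else 0
E
```

```text
[0.46   0.1375 0.3027] 4.7833
[0.455  0.2194 0.3846] [0.4553 0.2186 0.3844]
64 316 322 | 68 316 322 | 72 316 322 | 76 316 322 | 80 316 322 | 92 317 325 | 96 317 325 | 100 317 325 | 104 316 325 | 108 316 325 | 112 316 325 | 116 316 325 | 120 317 324 | 132 316 321 | 136 315 321 | 140 315 321 | 144 316 321 | 
[318.2 137.2]
[318.4 113.7]
[318.6  89.2]
..................######...............................
...............###########.............................
...............############.....####...................
.............##########################................
..........##############################...............
..........################################.............
..............#########################................
........................#######........................
```

```bash
cat >> h.py <<'E'
def info(n,N=40):
    L=[cams.camera_info(n) for _ in range(N)]; i=dict(L[0])
    i['origin']=np.mean([l['origin'] for l in L],0)
    i['rotation']=R.from_matrix([RR(l) for l in L]).mean().as_matrix(); i['sd']=np.std([l['origin'] for l in L],0);return i
E
python3 - <<'E'
from h import *
W=info('wrist');S=info('side');T=info('top')
for i in(W,S,T):print(np.round(i['origin'],4),np.round(i['sd'],4),np.round(R.from_matrix(i['rotation']).as_euler('xyz'),4))
for y in(-.016,0,.016):print(np.round(proj(W,(.461-.065*y,.2155+y,.162)),1))
a=(270.3,236.5);b=(225.8,210.8);w=(320.5,105.5)
for obs in([(S,a),(T,b)],[(S,a),(W,w)],[(S,a),(T,b),(W,w)]):
    x,e=tri(obs);print(np.round(x,4),np.round(e,4))
print(np.round(tri([(S,(344.4,184.6)),(T,(389,189.7))])[0],4))
E
```

```text
[0.4553 0.2186 0.3844] [0. 0. 0.] [ 2.8425e+00 -1.1000e-03  6.4900e-02]
[-0.0451  0.8788  0.5773] [0. 0. 0.] [-1.9677  0.0129 -2.604 ]
[0.3366 0.0037 1.2507] [0. 0. 0.] [-2.9974  0.006  -1.5485]
[318. 136.]
[318.1 112.5]
[318.3  87.9]
[0.4611 0.2158 0.1625] [0.0006 0.0006]
[0.4605 0.219  0.1638] [0.0021 0.0021]
[0.4612 0.2176 0.1627] [0.0018 0.0015 0.0028]
[ 0.5326 -0.1998  0.1101]
```

Request:
step_arm --series "1 0.1 0 0 0 0;1 0.1 0 0 0 0;1 0.1 0 0 0 0;1 0.05 0 0 0 0;0 0 1 0 0 0;0 0 1 0 0 0;0 0 1 0 0 0;0 0 1 0 0 0;0 0 1 0 0 0;0 0 0.1 0 0 0;0 0 0 0 0 0;0 0 0 0 0 0"

```text
clock: 5.83
tool_pos: [0.4624, 0.2174, 0.2014]
orientation: [3.141, -0.0, 1.635]
ft_force: [1.0, 0.5, 0.1]
width: 0.999
finger_force: 0.0
```

Request:
step_arm --series "0 0 0 0 0 0;0 0 0 0 0 0;0 0 0 0 0 0;0 0 0 0 0 0;0 0 0 0 0 0;0 0 0 0 0 0;0 0 0 0 0 0;0 0 0 0 0 0" --grip 0

```text
clock: 6.5
tool_pos: [0.4618, 0.2178, 0.2006]
orientation: [-3.142, -0.0, 1.636]
ft_force: [-0.8, -0.2, -1.0]
width: 0.433
finger_force: 0.0
```

Request:
step_arm --series "0 0 0 0 0 0;0 0 0 0 0 0;0 0 0 0 0 0;0 0 0 0 0 0;0 0 0 0 0 0;0 0 0 0 0 0;0 0 0 0 0 0;0 0 0 0 0 0;0 0 0 0 0 0"

```text
clock: 7.25
tool_pos: [0.4618, 0.2178, 0.2006]
orientation: [3.142, -0.0, 1.636]
ft_force: [1.0, 0.7, -0.9]
width: 0.088
finger_force: 30.0
```

Request:
step_arm --series "0 0 -0.5 0 0 0;0 0 -1 0 0 0;0 0 -1 0 0 0;0 0 -1 0 0 0;0 0 -1 0 0 0;0 0 -1 0 0 0;0 0 -1 0 0 0;0 0 -1 0 0 0;0 0 -1 0 0 0;0 0 -1 0 0 0;0 0 -0.8 0 0 0;0 0 0 0 0 0"

```text
clock: 8.25
tool_pos: [0.4623, 0.2189, 0.4104]
orientation: [3.136, -0.002, 1.636]
ft_force: [0.7, -0.8, -0.8]
width: 0.09
finger_force: 30.0
```

Request:
step_arm --series "-0.5 0 0 0 0 0;-1 0 0 0 0 0;-1 0 0 0 0 0;-1 0 0 0 0 0;-1 0 0 0 0 0;-1 0 0 0 0 0;-1 0 0 0 0 0;-1 0 0 0 0 0;-1 0 0 0 0 0;-1 0 0 0 0 0;-1 0 0 0 0 0;-1 0 0 0 0 0;-1 0 0 0 0 0;-1 0 0 0 0 0;-1 0 0 0 0 0;-1 0 0 0 0 0;-1 0 0 0 0 0;-1 0 0 0 0 0;-1 0 0 0 0 0;-1 0 0 0 0 0"

```text
clock: 9.92
tool_pos: [0.4859, -0.173, 0.405]
orientation: [-3.139, -0.001, 1.636]
ft_force: [-0.1, 0.2, -1.1]
width: 0.09
finger_force: 30.0
```

Request:
step_arm --series "-1 0 0 0 0 0;-0.5 0 0 0 0 -0.027;0 0 0 0 0 -0.027;0 0 1 0 0 0;0 0 1 0 0 0;0 0 1 0 0 0;0 0 0 0 0 0;0 0 0 0 0 0"

```text
clock: 10.58
tool_pos: [0.4877, -0.2016, 0.3451]
orientation: [-3.138, -0.002, 1.721]
ft_force: [0.4, 1.0, -0.6]
width: 0.089
finger_force: 30.0
```

```bash
python3 - <<'E'
from h import *
import cv2
s=state();print(np.round(s['tool_pos'],4),np.round(s['orientation'],4),np.round(s['joints'],2),s['clock'])
ims=[]
for c in('side','top'):
    im=cams.capture(c)[:,:,::-1];cv2.imwrite(f'pics/{c}1.png',im);ims.append(im)
a=cv2.resize(ims[0][80:220,290:390],(400,560),interpolation=cv2.INTER_CUBIC)
b=cv2.resize(ims[1][130:230,350:450],(400,400),interpolation=cv2.INTER_CUBIC)
cv2.imwrite('pics/c3.png',np.hstack([a,np.vstack([b,np.zeros((160,400,3),np.uint8)])]))
E
```

```text
[ 0.4877 -0.2016  0.3451] [-3.1379e+00 -2.1000e-03  1.7206e+00] [ 0.66  0.23 -0.46  1.83  0.11  1.11  0.32] 10.5833
```

View pics/c3.png

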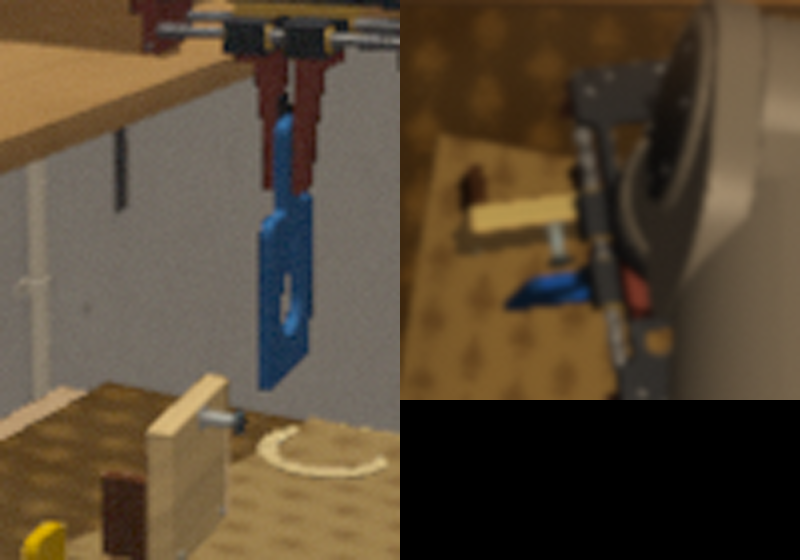

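```bash
python3 - <<'E'
from h import *
S=cams.camera_info('side');t=np.array([.4877,-.2016,.3451]);c,s=np.cos(.15),np.sin(.15)
def P(y,z):return np.round(proj(S,t+[-s*y,c*y,-.061+z]),1)
print('hole',P(0,-.09),'holetop/bot',P(0,-.071),P(0,-.109),'bl',P(.042,-.135),'br',P(-.042,-.135),'tabtop',P(0,.023),'shoulder l',P(.042,-.03))
print('screw',proj(S,(.5326,-.1998,.1101)))
# px per 10mm y
print(P(.01,-.09)-P(0,-.09))
E
```

```text
hole [361.1 155.4] holetop/bot [361.3 147.9] [361.  162.8] bl [355.4 178.3] br [365.9 167.5] tabtop [362.  109.5] shoulder l [356.  135.9]
screw [344.36598523 184.58465371]
[-1.3  1.1]
```

Request:
step_arm --series "-0.25 0 1 0 0 0;0 0 1 0 0 0;0 0 1 0 0 0;0 0 1 0 0 0;0 0 0.2 0 0 0;0 0 0 0 0 0;0 0 0 0 0 0"

```text
clock: 11.27
tool_pos: [0.4906, -0.2065, 0.264]
orientation: [3.14, 0.001, 1.721]
ft_force: [0.1, -0.3, 0.4]
width: 0.089
finger_force: 30.0
```

```bash
python3 - <<'E'
from h import *
import cv2
s=state();print(np.round(s['tool_pos'],4),np.round(s['orientation'],4),s['clock'])
ims=[]
for c in('side','wrist'):
    im=cams.capture(c)[:,:,::-1];cv2.imwrite(f'pics/{c}2.png',im);ims.append(im)
a=cv2.resize(ims[0][120:220,315:385],(392,560),interpolation=cv2.INTER_CUBIC)
b=cv2.resize(ims[1],(400,250))
cv2.imwrite('pics/c4.png',np.hstack([a,np.vstack([b,np.zeros((310,400,3),np.uint8)])]))
S=cams.camera_info('side');t=np.array(s['tool_pos']);c,n=np.cos(.15),np.sin(.15)
a=lambda p:np.round((p-[315,120]+.5)*5.6)
print(a(proj(S,t+[0,0,-.151])),a(proj(S,(.5326,-.1998,.1101))),a(proj(S,np.array((.5326,-.1998,.1101))-.017*np.array([c,n,0]))))
E
```

```text
[ 0.4906 -0.2065  0.264 ] [3.1400e+00 8.0000e-04 1.7208e+00] 11.2667
[257. 370.] [167. 364.] [203. 369.]
```

View pics/c4.png

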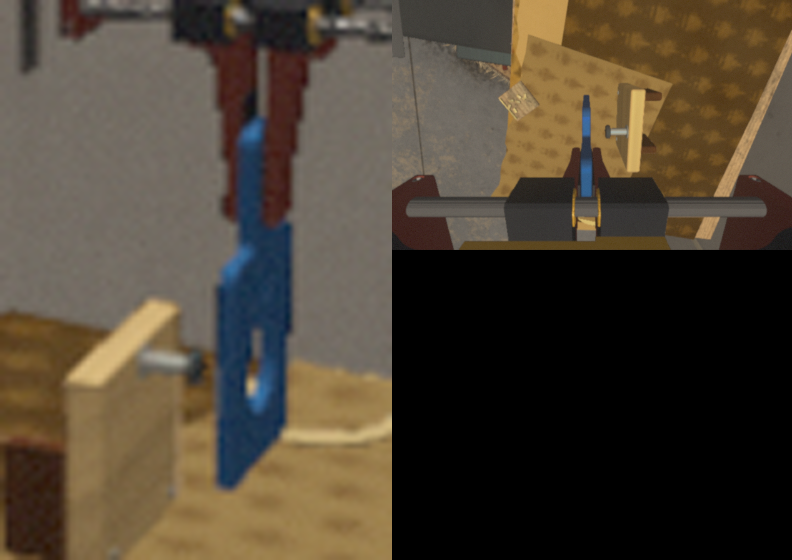

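```bash
python3 - <<'E'
from h import *
import cv2
s=state();t=np.array(s['tool_pos']);print(np.round(t,4),s['clock'])
W=cams.camera_info('wrist');S=cams.camera_info('side');T=cams.camera_info('top');c,n=np.cos(.15),np.sin(.15);m=np.array((.5326,-.1998,.1101));X=np.array([c,n,0])
print('pred mid',proj(W,m),'head',proj(W,m-.014*X),'shoulder',proj(W,t+[-n*.042,c*.042,-.091]))
im=cv2.imread('pics/wrist2.png')
cv2.imwrite('pics/c5.png',cv2.resize(im[140:290,280:440],(640,600),interpolation=cv2.INTER_CUBIC))
E
```

```text
[ 0.4908 -0.2065  0.2644] 11.3667
pred mid [361.15324052 212.32373134] head [343.91267735 212.33976744] shoulder [308.84405687 179.92930024]
```

View pics/c5.png

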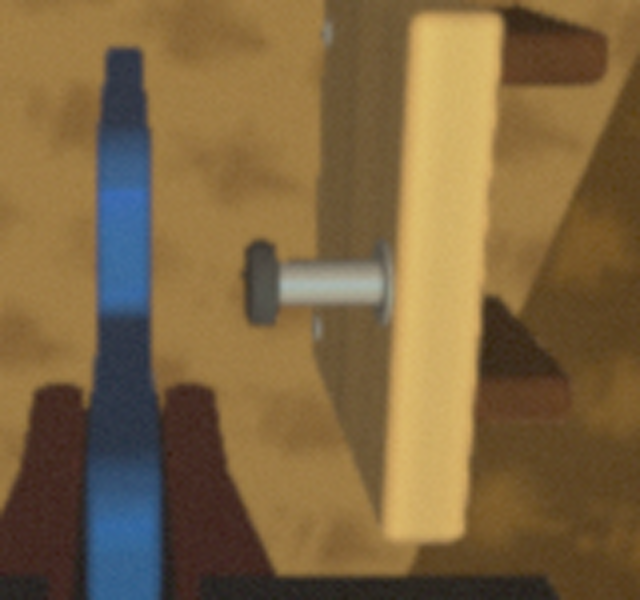

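Request:
step_arm --series "0 0.2 0.15 0 0 0;0 0.3 0 0 0 0;0 0.3 0 0 0 0;0 0.3 0 0 0 0;0 0.3 0 0 0 0;0 0.3 0 0 0 0;0 0.3 0 0 0 0;0 0 0 0 0 0;0 0 0 0 0 0"

```text
clock: 12.12
tool_pos: [0.5297, -0.2001, 0.2595]
orientation: [-3.141, -0.0, 1.721]
ft_force: [-0.6, 0.5, -1.2]
width: 0.087
finger_force: 30.0
```

Request:
step_arm --series "0 0 0.25 0 0 0;0 0 0.25 0 0 0;0 0 0.25 0 0 0;0 0 0.25 0 0 0;0 0 0 0 0 0"

```text
clock: 12.53
tool_pos: [0.5286, -0.2002, 0.2382]
orientation: [-3.14, -0.001, 1.721]
ft_force: [0.1, -0.9, -0.6]
width: 0.09
finger_force: 30.0
```

Request:
step_arm --series "0 0 0.2 0 0 0;0 0 0.2 0 0 0;0 0 0.2 0 0 0;0 0 0 0 0 0"

```text
clock: 12.87
tool_pos: [0.529, -0.2002, 0.2267]
orientation: [-3.14, -0.001, 1.721]
ft_force: [-0.1, 0.4, -1.9]
width: 0.09
finger_force: 30.0
```

Request:
step_arm --series "0 0 0.1 0 0 0;0 0 0.1 0 0 0;0 0 0.05 0 0 0;0 0 0 0 0 0"

```text
clock: 13.2
tool_pos: [0.5293, -0.2002, 0.2225]
orientation: [-3.141, -0.0, 1.721]
ft_force: [0.3, 0.1, -1.7]
width: 0.09
finger_force: 30.0
```

Request:
step_arm --series "0 0 0.1 0 0 0;0 0 0.05 0 0 0;0 0 0 0 0 0"

```text
clock: 13.45
tool_pos: [0.5293, -0.2003, 0.2194]
orientation: [-3.141, -0.0, 1.721]
ft_force: [0.5, 0.1, -1.0]
width: 0.088
finger_force: 30.0
```

Request:
step_arm --series "0 0 0.08 0 0 0;0 0 0.05 0 0 0;0 0 0 0 0 0"

```text
clock: 13.7
tool_pos: [0.5296, -0.2002, 0.2187]
orientation: [3.141, 0.001, 1.721]
ft_force: [-5.3, 1.5, 12.6]
width: 0.091
finger_force: 30.0
```

```bash
python3 - <<'E'
from h import *
import cv2
s=state();t=np.array(s['tool_pos']);print(np.round(t,4),s['clock'],s['ft_force'])
im=cams.capture('side')[:,:,::-1]
cv2.imwrite('pics/c6.png',cv2.resize(im[120:220,305:395],(540,600),interpolation=cv2.INTER_CUBIC))
E
```

```text
[ 0.5296 -0.2002  0.2187] 13.7 [-5.33418802  1.47184618 12.6316021 ]
```

View pics/c6.png

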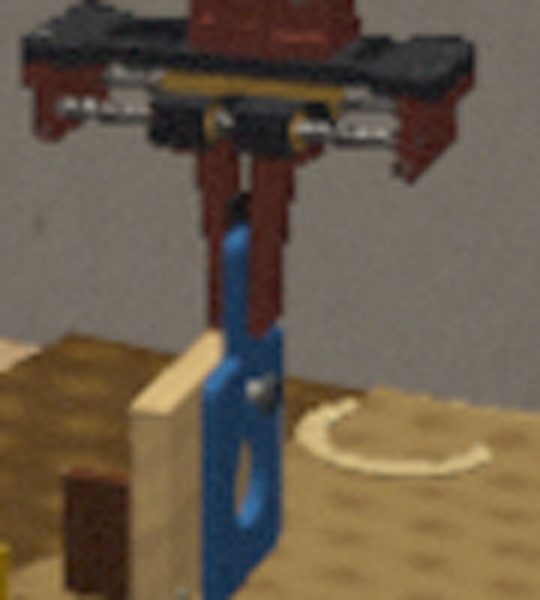

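Request:
step_arm --series "0 0 -0.04 0 0 0;0 0 0 0 0 0;0 0 0 0 0 0;0 0 0 0 0 0;0 0 0 0 0 0;0 0 0 0 0 0;0 0 0 0 0 0;0 0 0 0 0 0" --grip 0.5

```text
clock: 14.42
tool_pos: [0.5294, -0.2002, 0.2178]
orientation: [-3.141, -0.0, 1.721]
ft_force: [-0.0, 0.7, 0.1]
width: 0.501
finger_force: 0.0
```

Request:
step_arm --series "0 0 -0.3 0 0 0;0 0 -0.6 0 0 0;0 0 -1 0 0 0;0 0 -1 0 0 0;0 0 -1 0 0 0;0 -0.5 -1 0 0 0;0 -0.5 -1 0 0 0;0 0 0 0 0 0;0 0 0 0 0 0;0 0 0 0 0 0;0 0 0 0 0 0;0 0 0 0 0 0;0 0 0 0 0 0"

```text
clock: 15.5
tool_pos: [0.5096, -0.203, 0.335]
orientation: [-3.14, -0.001, 1.721]
ft_force: [0.5, -0.5, 0.4]
width: 0.5
finger_force: 0.0
```

```bash
python3 - <<'E'
from h import *
import cv2
s=state();print(np.round(s['tool_pos'],4),s['clock'])
im=cams.capture('side')[:,:,::-1];cams.capture('top')
for c in('side','top'):print([(np.round(d['xyz'],3),round(d['p'],2)) for d in models.boxes_of(c,'blue_tab')[:1]])
a=cv2.cvtColor(im,cv2.COLOR_BGR2HSV);m=(a[...,0]>100)&(a[...,0]<125)&(a[...,1]>130);m[:, :325]=0;m[:130]=0;m[230:]=0;m[:,375:]=0
y,x=np.nonzero(m);print('blue bbox',x.min(),x.max(),y.min(),y.max())
S=cams.camera_info('side');t=np.array([.5293,-.2002,.1595]);c_,n=np.cos(.15),np.sin(.15)
print('exp tabtop',proj(S,t+[0,0,.023]),'bl',proj(S,t+[-n*.042,c_*.042,-.135]),'br shoulder',proj(S,t+[n*.042,-c_*.042,-.03]))
E
```

```text
[ 0.5096 -0.203   0.335 ] 15.5
[(array([ 0.527, -0.183,  0.091]), 0.88)]
[(array([ 0.523, -0.186,  0.123]), 0.67)]
blue bbox 339 351 158 220
exp tabtop [345.77094568 157.5419087 ] bl [339.81387087 221.86665827] br shoulder [351.06155354 172.35057335]
```

```bash
python3 -c "
from station import arm;print(arm.sign_off())"
```

```text
the job is handed in; nothing more can be done
None
```

The blue plate is hung on the screw and the job is handed in at about 15.7 s of the 38 s. The last side-camera check put it within 2 pixels of its expected hung position, with the gripper about 12 cm above it. The yellow plate was never touched; I did not re-measure its position at the end, and sign-off returned no verdict.

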